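# Blow out the airbrush cup: load, shut the lid, work the air pedal

## Task

Take the open steel airbrush cup and stand it upright in the grey blow-out box (set it down, do not drop it), then close the box's hinged lid fully without slamming it. Then press the steel air pedal right down to its stop, keep it there for two seconds and let it spring back up. Never press the pedal while the lid is open, and leave the ink bottle, the cleaner bottle and the brush where they are.

Things in the scene. Friction and masses are not known exactly. Their poses are not given: they have to be found in the camera images.
- cup: open steel cup, loose, standing upright, 40 mm across at the rim tapering to 36 mm at the foot, 55 mm high, wall 3 mm, about 70 g. Origin: centre of its underside; z up. It is the open one; the ink bottle of like size is capped.
- ink_bottle: bystander: small closed black bottle with a cap, 38 mm across, 62 mm high, standing. It and the cup may stand in each other's place. Origin: centre of its underside.
- cleaner: bystander: tall white bottle, 64 mm across, 160 mm high, standing to one side. Origin: centre of its underside.
- brush: bystander: paint brush lying flat on the table beyond the work. Origin: under its middle; x along the brush.
- box: grey plastic open-topped box, fixed to the table, outside 160 (x) by 170 (y) by 80 mm (z), walls and floor 5 mm, so the inside is 150 by 160 mm and 75 mm deep. Origin: centre of its underside; -x is its front, the lid's hinge runs along y on the rim at +x. It may stand to the robot's left or right, with the pedal on the other side.
- lid (a joint): angle of the lid: 0 = shut, flat on the rim; grows as it opens, to 2.1 (past upright, leaning back away from the box). The hinge is stiff: the lid stays where it is left (about 2 to 3 N at its front edge moves it).
- lid_hinge (a point): middle of the lid's hinge line: at x = +80 mm, z = 80.5 mm in the box's frame. Axes turn with the lid: y along the hinge; the lid extends from here along its own -x; its own z is the normal of its outer face (up when shut).
- lid_tab (a point): middle of the finger tab on the lid's front edge, on the outer face. The lid is a plate 160 by 170 mm, 6 mm thick; the tab, 60 mm wide and as thick, sticks out 20 mm beyond the front edge. This point is 168 mm from the hinge line (from lid_hinge: x = -168, z = +6 mm in the lid's axes).
- pedal_base: fixed black rubber base plate of the spring pedal, 170 (x) by 105 (y) by 12 mm. Origin: centre of its underside. The hinge of the steel treadle runs along y at x = +65 mm, z = 30 mm; the treadle's free end rises toward -x.
- pedal (a joint): angle of the treadle: 0 = up (it springs back here by itself), grows as it is pressed, 0.25 = down on its stop, where the treadle lies level. At pedal_pad it takes about 6 N to start and 12 N at the stop.
- pedal_pad (a point): point to press: middle of the upper face of the steel treadle (plate 85 mm wide, 135 mm long, with rubber ribs), 100 mm from the hinge line and 30 mm from the free end. About 59 mm above the table when up, 34 mm when down on the stop. Moves with the treadle.
Things that resemble listed ones, but are neither listed nor needed, are in the scene too. There is more than one size of the pedal_base; the job needs the larger.

How it is judged:
By the outcome, as a careful person would: the job done as asked, in the order asked, and still so for the second after the job is handed in, with the robot touching nothing.
It also fails if it takes over 72 s, if anything falls off the work surface, if the arm or the gripper's body presses on something with over 40 N, if the wrist force passes 120 N, or if a joint passes its speed limit or range.

## Robot

A 7-joint arm with a two-finger parallel gripper is mounted at the origin on the work surface. World frame = base frame: x ahead of the robot, y to its left, z up, the work surface at z = 0. Lengths are in m, angles in rad, forces in N, time in s.
With the tool pointing down it reaches from about 0.4 to 0.9 m from the base axis. Payload 5.5 kg.
Tool frame: the origin (TCP) lies midway between the tips of the shut fingers; the grasp point (between the pads) lies 19 mm behind it; z points along the fingers, y is the line along which they close (so a half turn about z gives the same grasp; the last joint's range is limited). The gripper opens to 85 mm and grips with 20 to 120 N. Pads are 22 mm wide; open, the fingers measure 114 mm over their backs; the gripper's body (76 mm by 85 mm) begins 54 mm behind the grasp point. The pads swing forward as they close: fully open they stand 13 mm farther back than shut.
Start: joints at [1.464, 0.501, -0.427, 1.55, 0.221, 1.138, -0.21], TCP at [0.235, -0.606, 0.231] pointing down, gripper open.
Joint ranges: [-2.88, 2.88], [-0.31, 2.03], [-1.54, 1.56], [0.2, 2.42], [-1.41, 4.55], [0.19, 2.02], [-2.57, 2.57]. Speed limits (rad/s): [2.57, 2.57, 3.14, 3.14, 3.14, 3.14, 3.14].

## Interface

Orientations are given as a rotation vector (axis times angle).
In Python, from station import * gives the robot as it stands. The module is installed in compiled form; this text tells all that it offers. Calls block until the motion is done:
- move_ptp(position, orientation): joint-space move of the TCP to a pose.
- move_l(position, ori=None, v=0.15): straight line of the TCP; ori=None keeps the orientation; v is the mean speed in m/s.
- move_joints(angles): joint-space move.
- move_gripper(opening): opening from 0.0 (shut) to 1.0 (fully open); the grip force is fixed at half the most; returns when the fingers have stopped.
- pause(seconds).
- ik(position, orientation): joint angles nearest the present ones, or None.
- sense(): the state.
- snapshot(name): name is "side" or "top"; returns the picture (480x640x3 uint8, red, green, blue); there is no depth.
- camera_params(name): a dict with "camera_matrix" (3x3 intrinsics, pixels), "origin" and "rotation" of the camera in the world. Camera axes: x right, y up, looking along -z (the intrinsics and any distortion apply to the point x, -y, -z); pixel columns grow to the right and rows downward; lengths in m; the calibration is good to about 2 mm. A picture is of the moment at which its call begins. camera_params takes no time and is no camera call.
A pose or a line that the arm cannot do raises Unreachable and nothing moves.
- finish_job(): hands the job in; it is judged then, once.
The state is a dict: "t": time; "qpos": joint angles; "qvel": joint speeds; "joint_torque": joint torques, N m; "tcp_pos": TCP position; "tcp_rot": TCP orientation; "ft_force": force on the tool from outside, world axes, zero at the start; "torque": the same for the moment, N m; "width": opening from 0.0 (shut) to 1.0 (fully open); "grip_force": force on a finger pad.
Only numpy, scipy, OpenCV 4.12 (cv2) and the standard library are available. Lean on these libraries where they do the work, as an engineer would, in place of code of your own. Each camera call takes 0.05 s, during which the arm holds its last target. There are 200 camera calls.

## Working session

There is one attempt and no reset: what is moved stays moved. The work goes in short steps, each a Python script; the robot and the scene stay as the last script left them, time stands still between calls to the robot, and variables do not carry over. Pictures are saved under pics/ and viewed, at most 10 in all, crops included, and the job is handed in when it is done.

```bash
mkdir -p pics; python3 - <<'E'
from station import *
import cv2
for n in("side","top"):
    cv2.imwrite(f"pics/{n}0.png",snapshot(n)[:,:,::-1]); print(n,camera_params(n))
s=sense(); print(s["t"],s["tcp_pos"],s["tcp_rot"],s["width"])
E
```

```text
side {'camera_matrix': array([[490.65244227,   0.        , 309.67342012],
       [  0.        , 490.65244227, 245.15403377],
       [  0.        ,   0.        ,   1.        ]]), 'origin': array([ 0.41002045, -0.63934759,  0.89329085]), 'rotation': array([ 0.72183107, -0.07820121, -0.26306516])}
top {'camera_matrix': array([[575.64652654,   0.        , 319.75379157],
       [  0.        , 575.64652654, 236.68503967],
       [  0.        ,   0.        ,   1.        ]]), 'origin': array([0.46609775, 0.02899296, 1.68834699]), 'rotation': array([ 0.05571043, -0.03839239, -1.54766564])}
0.1 [ 0.23466104 -0.60548287  0.23034723] [-3.08629936e+00 -5.77351668e-01  4.46637684e-04] 0.9966050494405196
```

View pics/side0.png

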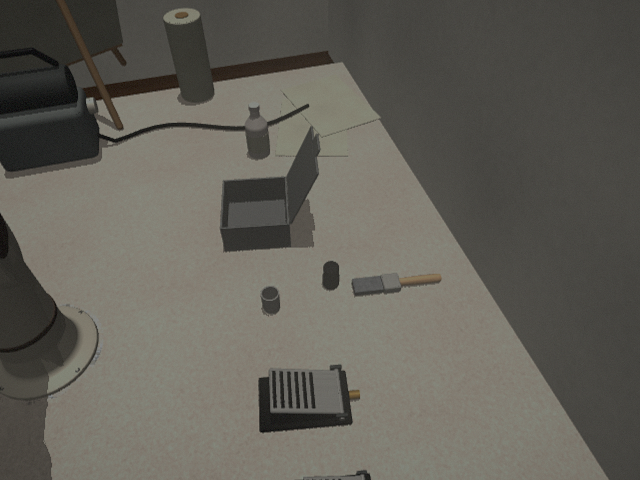

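View pics/top0.png

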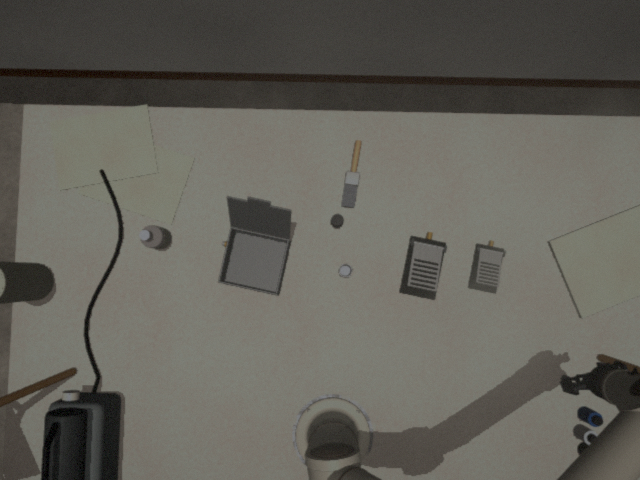

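Candidates for the cup: the open light ring at top (345,271) / side (270,299), or the dark capped ink bottle at top (337,221) / side (331,275). The open one matches. For the pedal there is a larger one at top (423,267) and a smaller one at (487,268), so I take the larger. The box is on the left at about (256,262), with its lid leaning back. Next is a close crop to check these choices.

```bash
cat > h.py <<'E'
import numpy as np, cv2
from scipy.spatial.transform import Rotation as R
from station import *
def ray(n,uv):
    p=camera_params(n); K=p["camera_matrix"]; d=np.linalg.inv(K)@[uv[0],uv[1],1.]
    return p["origin"], R.from_rotvec(p["rotation"]).apply([d[0],-d[1],-d[2]])
def onz(n,uv,z):
    o,d=ray(n,uv); return o+d*(z-o[2])/d[2]
def px(n,P):
    p=camera_params(n); c=R.from_rotvec(p["rotation"]).inv().apply(np.array(P)-p["origin"])
    q=p["camera_matrix"]@[c[0],-c[1],-c[2]]; return q[:2]/q[2]
def tri(a,b):
    (o1,d1),(o2,d2)=ray("top",a),ray("side",b)
    s=np.linalg.lstsq(np.c_[d1,-d2],o2-o1,rcond=None)[0]
    p,q=o1+s[0]*d1,o2+s[1]*d2; return (p+q)/2,np.linalg.norm(p-q)
E
python3 - <<'E'
from h import *
a=cv2.imread("pics/top0.png"); b=cv2.imread("pics/side0.png")
g=lambda im,g=1.6:np.clip(im*g,0,255).astype(np.uint8)
A=cv2.resize(g(a[180:310,210:510]),None,fx=2.66,fy=2.66,interpolation=cv2.INTER_CUBIC)
B=cv2.resize(g(b[230:440,200:400]),None,fx=1.2,fy=1.2)
cv2.imwrite("pics/c1.png",A)
c=cv2.resize(g(b[110:440,210:400]),None,fx=1.8,fy=1.8,interpolation=cv2.INTER_CUBIC)
cv2.imwrite("pics/c2.png",c)
E
```

```text
(no output)
```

View pics/c1.png

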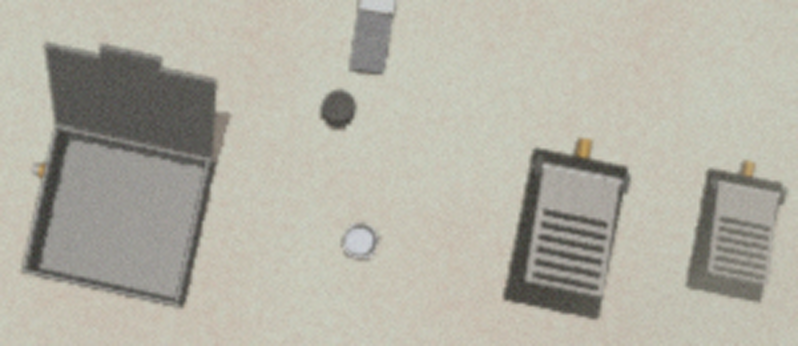

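View pics/c2.png

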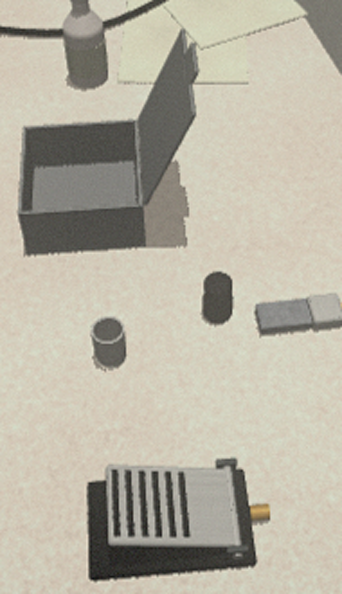

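c1 and c2 confirm it: the open cup is at c1 (359,240), the capped bottle at (338,108), the larger pedal centres on (567,234), and the lid leans back. Next I'll compute poses.

```bash
python3 - <<'E'
from h import *
T=lambda x,y:((x+.5)/2.66-.5+210,(y+.5)/2.66-.5+180)
S=lambda x,y:((x+.5)/1.8-.5+210,(y+.5)/1.8-.5+110)
pr=lambda *a:print(*[np.round(x,4) if not isinstance(x,str) else x for x in a])
pr("cup rim top",onz("top",T(359,240),.055),"side",onz("side",S(108.5,329),.055), "tri",*tri(T(359,240),S(108.5,329)))
B=[onz("top",T(*p),.08) for p in((24,270),(183,304),(212,158),(58,128))]
Bs=[onz("side",S(*p),.08) for p in((21,213),(145,208),(137,121),(24,127))] # FR,BR,BL,FL
for n,p in zip("FL FR BR BL".split(),B): pr(n,p)
for n,p in zip("FR BR BL FL".split(),Bs): pr("side",n,p)
P=[onz("top",T(*p),.012) for p in((505,300),(601,317),(628,167),(534,150))]
for n,p in zip("FL FR BR BL".split(),P): pr("ped",n,p)
for n,p in zip(("FR","BR"),((90,579),(257,567))): pr("pedside",n,onz("side",S(*p),.012))
for Q in(B,P):
    c=np.mean(Q,0); d=(Q[3]+Q[2]-Q[0]-Q[1])/2; e=(Q[0]+Q[3]-Q[1]-Q[2])/2
    pr("c",c,"yawx",np.arctan2(d[1],d[0]),"yawy",np.arctan2(-e[0],e[1]),"len",np.linalg.norm(d),np.linalg.norm(e))
pr("lidL",*tri(T(46,44),S(183,30))); pr("lidR",*tri(T(216,80),S(195,115)))
# bottle top
pr("ink",onz("top",T(338,107),.062))
p=onz("top",T(100,45),.2)
# lid angle vs projection of front-corner
c=np.mean(B,0); 
for n in("side","top"):
  im=cv2.imread(f"pics/{n}0.png").astype(int)
E
```

```text
cup rim top [ 0.4715 -0.0245  0.055 ] side [ 0.4748 -0.0255  0.055 ] tri [ 0.4732 -0.0247  0.054 ] 0.0034
FL [0.4319 0.327  0.08  ]
FR [0.4003 0.1591 0.08  ]
BR [0.554  0.1328 0.08  ]
BL [0.5821 0.2961 0.08  ]
side FR [0.4043 0.1652 0.08  ]
side BR [0.5582 0.129  0.08  ]
side BL [0.5879 0.2963 0.08  ]
side FL [0.4332 0.3293 0.08  ]
ped FL [ 0.4101 -0.1861  0.012 ]
ped FR [ 0.3941 -0.2906  0.012 ]
ped BR [ 0.5581 -0.3182  0.012 ]
ped BL [ 0.5744 -0.2154  0.012 ]
pedside FR [ 0.3949 -0.2897  0.012 ]
pedside BR [ 0.5591 -0.3235  0.012 ]
c [0.4921 0.2288 0.08  ] yawx -0.1864 yawy -0.1783 len 0.1546 0.1683
c [ 0.4842 -0.2526  0.012 ] yawx -0.1719 yawy -0.1546 len 0.1666 0.1049
lidL [0.6535 0.2861 0.2247] 0.002
lidR [0.6223 0.1214 0.2243] 0.0021
ink [0.6124 0.001  0.062 ]
```

```bash
cat >> h.py <<'E'
YB=-0.182; BOX=np.array([.4935,.229]); HZ=.0805; PED=np.array([.4845,-.2525]); YP=-.165
rz=lambda a:np.array([[np.cos(a),-np.sin(a)],[np.sin(a),np.cos(a)]])
def down(y): return (R.from_euler("z",y)*R.from_euler("x",np.pi)).as_rotvec()
def box(x,y,z): return np.r_[BOX+rz(YB)@[x,y],z]
def st(m=""):
    s=sense(); print(m,"t",round(s["t"],2),"tcp",np.round(s["tcp_pos"],4),"F",np.round(s["ft_force"],1),"w",round(s["width"],3),"g",round(s["grip_force"],1)); return s
E
python3 - <<'E'
from h import *
for p,y in (([.473,-.0247,.016],YB),(box(-.02,0,.021),YB),(box(.19,0,.30),YB),(box(.19,0,.21),YB),(np.r_[PED+rz(YP)@[-.035,0],.03],YP)):
    q=ik(p,down(y)); print(np.round(p,3),None if q is None else np.round(q,2))
o=down(YB)
move_ptp([.473,-.0247,.15],o); st("above")
move_l([.473,-.0247,.017],v=.12); st("down")
move_gripper(0.3); s=st("grip")
move_l([.473,-.0247,.17],v=.15); st("lift")
cv2.imwrite("pics/side1.png",cv2.resize(np.clip(snapshot("side")[120:420,150:450,::-1]*1.6,0,255).astype(np.uint8),(600,600)))
E
```

```text
[ 0.473 -0.025  0.016] [ 0.43  0.57 -0.52  2.12  0.51  0.58 -2.21]
[0.474 0.233 0.021] [-0.52  0.56  0.01  2.   -0.01  0.58 -2.25]
[0.68  0.195 0.3  ] [ 0.28  0.75 -1.07  1.29  0.64  1.46 -2.48]
[0.68  0.195 0.21 ] [ 0.24  0.77 -0.93  1.4   0.62  1.28 -2.48]
[ 0.45  -0.247  0.03 ] [ 0.78  0.56 -0.4   2.02  0.37  0.62 -1.6 ]
above t 2.36 tcp [ 0.4733 -0.0255  0.1501] F [ 0.1 -0.6 -0.7] w 1.001 g 0.0
down t 3.62 tcp [ 0.4736 -0.0247  0.0176] F [0.1 0.4 1.2] w 1.0 g 0.0
grip t 4.12 tcp [ 0.4733 -0.025   0.0175] F [-1.1 -0.5  5.6] w 0.442 g 59.5
lift t 5.28 tcp [ 0.4722 -0.0248  0.1692] F [ 0.1 -0.5 -0.3] w 0.44 g 60.0
```

View pics/side1.png

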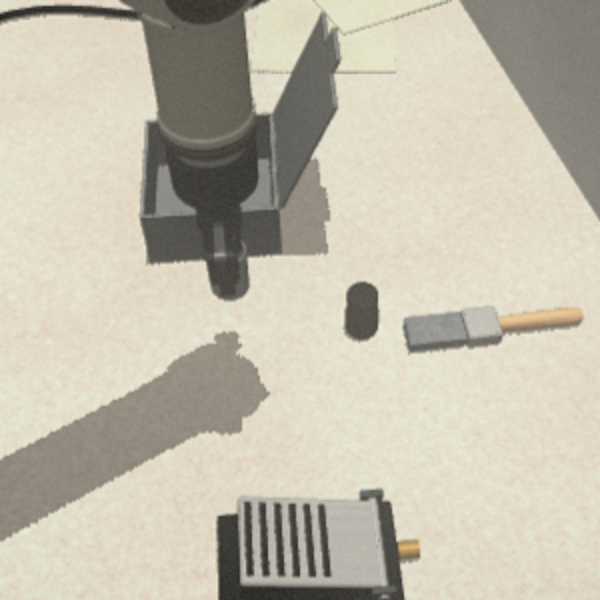

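The cup is in the gripper (width 0.44, at (228,270) in the crop) and the bystanders are undisturbed. Now I'll place it in the box.

```bash
python3 - <<'E'
from h import *
o=down(YB); p=box(-.02,0,.17)
move_ptp(p,o); f0=st("over")["ft_force"][2]
move_l(box(-.02,0,.032),v=.12); f0=st("low")["ft_force"][2]
z=.032
while z>.018:
    z-=.001; move_l(box(-.02,0,z),v=.02)
    if sense()["ft_force"][2]-f0>2.5: break
st("touch %.3f"%z)
move_gripper(.62); pause(.1); st("open")
move_l(box(-.02,0,.16),v=.12); st("up")
move_ptp(box(-.02,-.2,.33),o); move_gripper(0.0)
st("clear")
for n,(a,b,c,d) in dict(top=(170,330,190,400),side=(100,280,180,400)).items():
    cv2.imwrite(f"pics/{n}2.png",cv2.resize(np.clip(snapshot(n)[a:b,c:d,::-1]*1.7,0,255).astype(np.uint8),None,fx=2,fy=2))
a,b=[cv2.imread(f"pics/{n}2.png") for n in("top","side")]
b=cv2.resize(b,None,fx=.82,fy=.82); a=cv2.resize(a,(b.shape[1],int(a.shape[0]*b.shape[1]/a.shape[1])))
cv2.imwrite("pics/both2.png",np.vstack([a,b]))
E
```

```text
over t 6.34 tcp [0.4739 0.2311 0.1694] F [ 0.3 -1.1 -0.7] w 0.443 g 60.1
low t 7.64 tcp [0.4744 0.2329 0.0327] F [ 0.1  0.3 -0.6] w 0.447 g 60.1
touch 0.022 t 10.14 tcp [0.474  0.2327 0.0226] F [-0.5 -1.3  6.4] w 0.444 g 60.4
open t 10.54 tcp [0.4738 0.2326 0.0219] F [ 1.2 -0.5 -0.5] w 0.618 g 0.0
up t 11.84 tcp [0.4733 0.2323 0.1592] F [ 0.  -0.1 -0.3] w 0.617 g 0.0
clear t 13.42 tcp [0.4376 0.0361 0.3299] F [-0.2  0.7  0.2] w -0.003 g 0.0
```

View pics/both2.png

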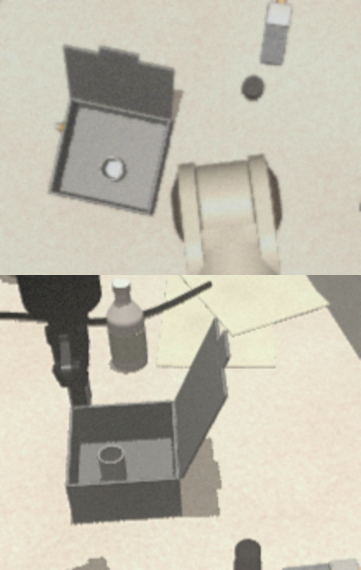

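Both views show the cup standing upright on the box floor (side panel (112,462), top panel (114,169)). Next is the lid.

```bash
cat >> h.py <<'E'
def lidp(th,r=.147,n=.006,tx=.011):
    return box(.08-r*np.cos(th)+n*np.sin(th)+tx, 0, HZ+r*np.sin(th)+n*np.cos(th))
E
python3 - <<'E'
from h import *
ths=np.r_[np.arange(1.5,.1,-.14)]
pts=[box(.20,0,.32),box(.20,0,.222),box(.097,0,.222)]+[lidp(t) for t in ths]
best=None
for yaw in(YB+np.pi,YB):
    Q=[ik(p,down(yaw)) for p in pts]; print(yaw,[None if q is None else (round(q[0],2),round(q[6],2)) for q in Q])
    if best is None and all(q is not None for q in Q): best=yaw
o=down(best)
move_ptp(box(-.02,-.1,.38),o); move_ptp(pts[0],o); move_l(pts[1],v=.15); st("behind")
move_l(pts[2],v=.06); st("upright")
for t,p in zip(ths,pts[3:]):
    move_l(p,v=.07); s=st("%.2f"%t)
    if np.linalg.norm(s["ft_force"])>30: print("STOP"); break
E
```

```text
2.959592653589793 [(np.float64(0.34), np.float64(0.58)), (np.float64(0.36), np.float64(0.51)), (np.float64(0.43), np.float64(0.4)), (np.float64(0.43), np.float64(0.4)), (np.float64(0.44), np.float64(0.38)), (np.float64(0.44), np.float64(0.36)), (np.float64(0.44), np.float64(0.35)), (np.float64(0.44), np.float64(0.33)), (np.float64(0.43), np.float64(0.31)), (np.float64(0.42), np.float64(0.28)), (np.float64(0.4), np.float64(0.25)), (np.float64(0.39), np.float64(0.21)), (np.float64(0.38), np.float64(0.16))]
-0.182 [(np.float64(0.07), np.float64(-2.29)), (np.float64(0.08), np.float64(-2.33)), (np.float64(0.07), np.float64(-2.39)), (np.float64(0.06), np.float64(-2.39)), (np.float64(0.06), np.float64(-2.41)), (np.float64(0.05), np.float64(-2.42)), (np.float64(0.04), np.float64(-2.44)), (np.float64(0.03), np.float64(-2.46)), (np.float64(0.02), np.float64(-2.48)), (np.float64(0.0), np.float64(-2.5)), (np.float64(-0.01), np.float64(-2.53)), (np.float64(-0.03), np.float64(-2.55)), (np.float64(-0.19), np.float64(-2.5))]
behind t 17.67 tcp [0.6907 0.193  0.2236] F [ 0.2 -0.   1.2] w 0.004 g 0.0
upright t 19.53 tcp [0.5888 0.2114 0.2219] F [ 0.7 -0.4  1.1] w 0.001 g 0.3
1.50 t 19.85 tcp [0.5779 0.2137 0.2279] F [ 0.  -0.8 -0.9] w 0.002 g 0.0
1.36 t 20.29 tcp [0.5579 0.2171 0.2254] F [-0.1  0.3 -0.3] w 0.002 g 0.0
1.22 t 20.73 tcp [0.5383 0.2207 0.2205] F [ 0.3 -0.1 -0.5] w -0.0 g 0.0
1.08 t 21.18 tcp [0.5195 0.2242 0.2128] F [0.1 1.2 0.6] w -0.0 g 0.0
0.94 t 21.62 tcp [0.5019 0.2273 0.2025] F [-0.6  0.5  0.5] w 0.002 g 0.0
0.80 t 22.06 tcp [0.4859 0.2302 0.1898] F [ 0.3  0.3 -0.4] w -0.001 g 0.0
0.66 t 22.5 tcp [0.4718 0.2328 0.175 ] F [-0.4 -0.5  0. ] w 0.005 g 0.0
0.52 t 22.94 tcp [0.4599 0.235  0.1583] F [ 0.2 -0.   0.7] w 0.001 g 0.0
0.38 t 23.38 tcp [0.4503 0.2367 0.1401] F [-0.4 -0.   0.2] w -0.002 g 0.0
0.24 t 23.82 tcp [0.4434 0.238  0.1208] F [-0.1 -0.1 -0.4] w 0.001 g 0.0
```

```bash
python3 - <<'E'
from h import *
cv2.imwrite("pics/s3.png",cv2.resize(np.clip(snapshot("side")[60:310,150:400,::-1]*1.7,0,255).astype(np.uint8),(500,500)))
E
```

```text
(no output)
```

View pics/s3.png

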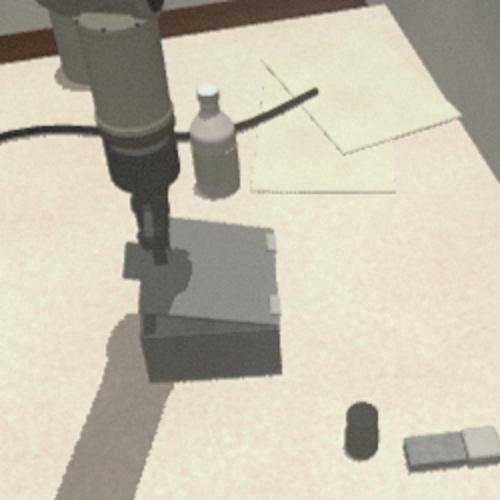

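The lid is following the finger and is about 10–15° from shut. I'll close the rest slowly, watching force.

```bash
python3 - <<'E'
from h import *
for t in np.arange(.18,-.06,-.02):
    move_l(lidp(t),v=.025); s=st("%.2f"%t)
    if s["ft_force"][2]>15: break
pause(.3); s=st("end")
x,y,z=s["tcp_pos"]; move_l([x,y,z+.1],v=.1); 
move_ptp(np.r_[PED+rz(YP)@[-.035,0],.16],down(YP+np.pi)); st("above pedal")
cv2.imwrite("pics/s4.png",cv2.resize(np.clip(snapshot("side")[150:450,180:430,::-1]*1.7,0,255).astype(np.uint8),(500,600)))
E
```

```text
0.18 t 24.38 tcp [0.4416 0.2384 0.1126] F [-0.5 -0.6  0.3] w 0.0 g 0.0
0.16 t 24.64 tcp [0.4411 0.2386 0.1097] F [ 0.1  0.6 -0.2] w -0.003 g 0.0
0.14 t 24.91 tcp [0.4405 0.2386 0.1068] F [-0.4  0.6 -0.5] w 0.003 g 0.0
0.12 t 25.18 tcp [0.44   0.2387 0.1039] F [-0.6  0.6 -0.3] w -0.001 g 0.0
0.10 t 25.44 tcp [0.4396 0.2389 0.101 ] F [ 0.6  0.4 -0.2] w -0.0 g 0.0
0.08 t 25.71 tcp [0.4392 0.2389 0.0981] F [-0.4 -0.1 -0.6] w -0.004 g 0.0
0.06 t 25.98 tcp [0.4389 0.2389 0.0951] F [-0.1  0.6  0.6] w 0.001 g 0.0
0.04 t 26.24 tcp [0.4386 0.239  0.0922] F [-0.8 -0.1 -0.3] w -0.001 g 0.0
0.02 t 26.51 tcp [0.4384 0.239  0.0893] F [ 0.2  0.3 -0.3] w 0.001 g 0.0
0.00 t 26.77 tcp [0.4386 0.2393 0.0866] F [-0.2 -0.   2.6] w 0.004 g 1.2
-0.02 t 27.04 tcp [0.4388 0.2395 0.0862] F [-6.5 -6.7 32.5] w 0.002 g 16.1
end t 27.34 tcp [0.4387 0.2395 0.0862] F [-7.3 -6.8 31.8] w 0.006 g 15.9
above pedal t 30.29 tcp [ 0.4506 -0.2454  0.1603] F [ 0.3  0.5 -0.4] w -0.003 g 0.0
```

View pics/s4.png

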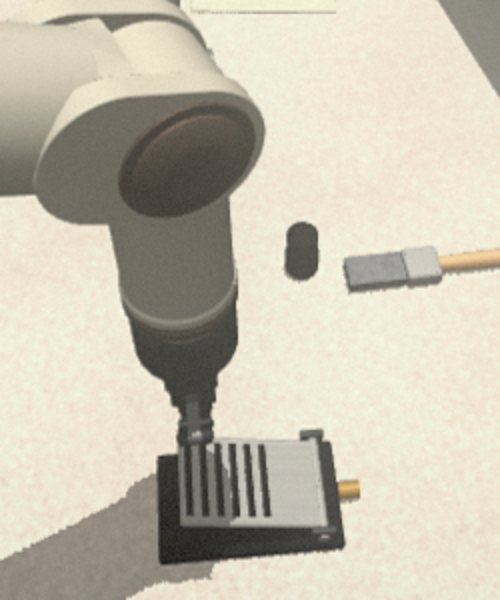

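The fingertip met a hard stop at z = 0.0862 with 32 N, so the lid is shut. The tool is now over the larger pedal's pad, around (195,430) in the crop. Pressing next.

```bash
python3 - <<'E'
from h import *
p=np.r_[PED+rz(YP)@[-.034,0]]
move_l(np.r_[p,.066],v=.12)
z=.066
while z>.026:
    z-=.002 if z>.040 else .001
    move_l(np.r_[p,z],v=.03); s=sense()
    if z<.062: st("%.3f"%z)
    if s["ft_force"][2]>28: break
t=s["t"]
cv2.imwrite("pics/s5.png",cv2.resize(np.clip(snapshot("side")[300:450,200:400,::-1]*1.7,0,255).astype(np.uint8),(600,450)))
while sense()["t"]<t+2.3: pause(.2)
st("held")
move_l(np.r_[p,.075],v=.06); move_l(np.r_[p,.2],v=.12); move_ptp([.3,-.45,.3],down(YP+np.pi)); st("away")
a=snapshot("top")[170:320,200:520,::-1]; b=snapshot("side")[120:440,200:460,::-1]
g=lambda a,f:cv2.resize(np.clip(a*1.7,0,255).astype(np.uint8),None,fx=f,fy=f)
a=g(a,1.25);b=g(b,1.5); h=max(a.shape[0],b.shape[0]); pad=lambda i:cv2.copyMakeBorder(i,0,h-i.shape[0],0,0,0)
cv2.imwrite("pics/end.png",np.hstack([pad(a),pad(b)]))
E
```

```text
0.060 t 32.02 tcp [ 0.451  -0.247   0.0601] F [-0.1 -0.2  4.1] w 0.002 g 1.8
0.058 t 32.27 tcp [ 0.4509 -0.247   0.058 ] F [-1.9 -0.5  4.4] w 0.002 g 2.1
0.056 t 32.52 tcp [ 0.4508 -0.2469  0.056 ] F [-1.2 -0.9  5.3] w -0.002 g 2.3
0.054 t 32.77 tcp [ 0.4508 -0.2469  0.054 ] F [-2.3  0.3  5.5] w -0.002 g 2.5
0.052 t 33.02 tcp [ 0.4507 -0.2469  0.0521] F [-2.1 -0.5  6.1] w -0.004 g 2.7
0.050 t 33.27 tcp [ 0.4507 -0.2468  0.0501] F [-2.2 -0.5  5.9] w 0.007 g 2.9
0.048 t 33.52 tcp [ 0.4506 -0.2468  0.0481] F [-2.4 -0.2  8. ] w -0.003 g 3.1
0.046 t 33.77 tcp [ 0.4505 -0.2468  0.0461] F [-2.5  0.1  7.3] w -0.0 g 3.4
0.044 t 34.02 tcp [ 0.4504 -0.2467  0.0441] F [-4.2 -0.5  8.3] w 0.001 g 3.6
0.042 t 34.27 tcp [ 0.4503 -0.2467  0.0421] F [-3.5  0.6  8. ] w -0.002 g 3.8
0.040 t 34.52 tcp [ 0.4502 -0.2467  0.0401] F [-4.4  1.5  8.4] w 0.001 g 4.1
0.039 t 34.77 tcp [ 0.4502 -0.2467  0.0392] F [-4.7  0.4  7.9] w -0.001 g 4.2
0.038 t 35.02 tcp [ 0.4501 -0.2467  0.0382] F [-4.5  0.8  8.8] w -0.002 g 4.3
0.037 t 35.27 tcp [ 0.45   -0.2466  0.0371] F [-5.1  0.5  9.1] w -0.003 g 4.4
0.036 t 35.52 tcp [ 0.4499 -0.2466  0.0361] F [-4.6  1.3  8.8] w -0.0 g 4.6
0.035 t 35.77 tcp [ 0.4498 -0.2466  0.0351] F [-3.9  1.3  9.5] w -0.004 g 4.7
0.034 t 36.02 tcp [ 0.4498 -0.2466  0.0342] F [-4.3  0.4 10.3] w -0.002 g 5.1
0.033 t 36.27 tcp [ 0.4498 -0.2466  0.0339] F [-8.7  1.4 17.6] w 0.008 g 8.8
0.032 t 36.52 tcp [ 0.4498 -0.2466  0.0336] F [-10.8   2.7  27. ] w -0.0 g 13.0
0.031 t 36.77 tcp [ 0.4498 -0.2466  0.0334] F [-13.8   1.7  35.2] w -0.003 g 17.2
held t 39.23 tcp [ 0.4498 -0.2466  0.0334] F [-14.4   1.8  33.6] w -0.003 g 17.1
away t 42.36 tcp [ 0.3008 -0.4486  0.2995] F [0.2 0.4 0.4] w 0.001 g 0.0
```

View pics/s5.png

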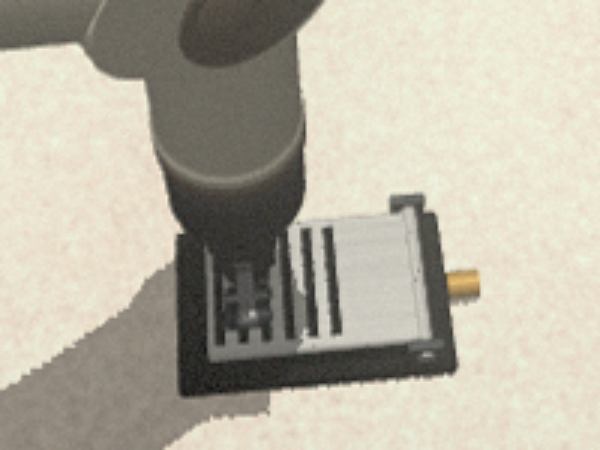

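View pics/end.png

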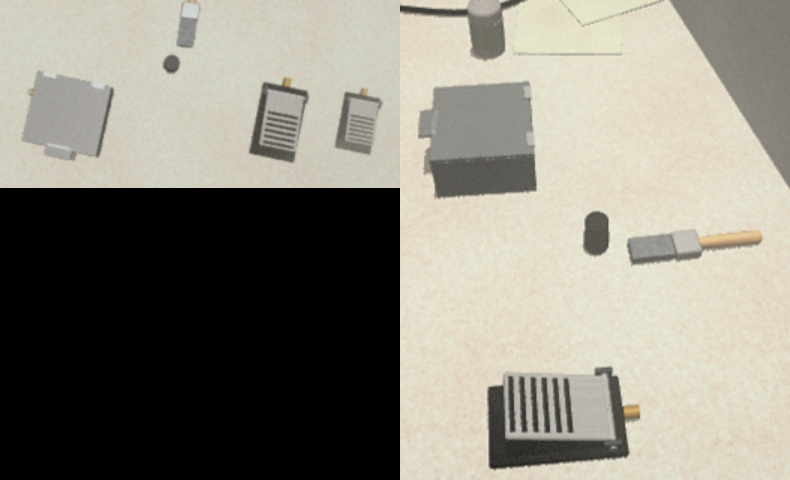

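The pictures show the pedal level on its stop while pressed, then back up. The lid is flat on the box, and the bottles and brush have not moved. Handing in.

```bash
python3 -c "
from station import *
print(finish_job())"
```

```text
the job is handed in; nothing more can be done
None
```

The job is handed in: the cup was standing upright in the box when last seen, the lid is fully shut, the pedal was held on its stop for over 2 s and sprang back, and the bottles and brush look unmoved; the arm was finished and clear at 42 s.

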